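Load a culture dish into the bench dish warmer

TASK

Put the culture dish into the bench dish warmer: push the warmer's shutter open, slide the dish along the worktop through the low mouth until it is wholly inside the bay, then push the shutter fully closed in front of it. Keep the dish flat on the worktop all the way, never lifting or tipping it, and leave the tally counter, the objective case and the beaker where they stand.

Things in the scene. Friction and masses are not known exactly. Their poses are not given: they have to be found in the camera images.
- warmer: Low white fixed box, 112 deep (x) x 182 wide (y) x 40 mm high, top rail to 44 mm. Origin: on the worktop, mid-mouth, under the front edge of the bay's roof. x points level into the bay, y left along the front, z up; turned up to 0.25 rad. Bay: y -40 to +40, x 0 to 104 mm; solid housing y +40 to +136. A 6 mm cheek at y -40 to -46, 40 high, runs forward to x = -13.
- bay_mouth (a point): Middle of the bay's mouth, in the plane of the roof's front edge, 15 mm above the worktop; axes as the warmer. The bay has no floor (the worktop runs through); it is 80 mm wide and 31 mm high under a 9 mm thick roof with a clear window.
- shutter (a joint): Grey shutter sliding along warmer y before the mouth: 0 = closed, grows to the left, 0.090 m = fully open (stops at both ends). Starts 0 to 30 mm open; slides at about 1.5 N and stays where left. Upright plate 90 mm wide, centred on the bay when closed, at warmer x -20 to -15 mm, z 3 to 47 mm; its flange reaches back over the roof to x = +20.
- shutter_tab (a point): Centre of the upright aluminium tab on the shutter, at warmer x = 2 mm, y = joint value, 61.5 mm above the worktop. The tab is 8 mm thick (warmer x), 30 mm wide (warmer y) and stands free from 48 to 76.5 mm above the worktop; push its side edges or pinch it.
- dish_center (a point): Centre of the round culture dish with lid and cream filling, seen 60 mm in diameter (its solid rim is 56 mm) and 12 to 15 mm high, 40 g, lying flat and loose on the worktop to the left or to the right before the warmer; the point is 7 mm above its underside.
- counter_center (a point): Centre of the grey-white tally counter, a round puck about 50 mm wide and 25 mm high, loose; it stands on the other side before the warmer from the dish. Bystander.
- case_center (a point): Centre of the clear objective case with black cap, an upright cylinder of 38 mm diameter and 64 mm height, loose, to the right of the warmer. Bystander.
- cup_center (a point): Centre of the empty clear beaker, 56 mm diameter and 62 mm high, loose, to the left of the warmer. Bystander.

How it is judged (in metres and radians):
On the way, in this order (a step that is already met when the one before it is completed fails the run):
1. the shutter is pushed open, far enough for the dish to pass (value of joint shutter above 0.06 m), for 0.1 s.
2. the dish is wholly inside the bay, behind the shutter's plane (x of dish_center in the frame of warmer between 0.015 and 0.09 m and y of dish_center in the frame of warmer between -0.02 and 0.02 m and height (world z) of dish_center below 0.015 m), for 0.2 s.
At the end, for the whole second after the job is handed in: The dish lies flat on the worktop wholly inside the bay (its centre at least 15 mm behind the roof's front edge and within 20 mm of the bay's middle line), at rest, and the shutter is closed to within 6 mm (all of step 2 and value of joint shutter below 0.006 m and angle between dish_center's own z axis and vertical below 0.1 rad and linear speed of dish below 0.02 m/s); the robot touches nothing.
It fails at once if the dish is lifted off the worktop (by more than about 15 mm) or tipped by more than 0.35 rad (height (world z) of dish_center above 0.022 m or angle between dish_center's own z axis and vertical above 0.35 rad).
It fails at once if the tally counter is moved by more than 20 mm (distance of counter_center from where it was at the start of the episode above 0.02 m).
It fails at once if the objective case is moved by more than 20 mm (distance of case_center from where it was at the start of the episode above 0.02 m).
It fails at once if the beaker is moved by more than 20 mm (distance of cup_center from where it was at the start of the episode above 0.02 m).
It also fails if it takes over 69 s, if anything falls off the work surface, if the arm or the gripper's body presses on something with over 40 N, if the wrist force passes 120 N, or if a joint passes its speed limit or range.

ROBOT

A 6-joint arm with a two-finger parallel gripper is mounted at the origin on a cart in front of the work surface, level with it; the furniture and walls round the work are solid. World frame = base frame: x ahead of the robot, y to its left, z up, the work surface at z = 0. Lengths are in mm, angles in degrees, forces in N, time in s.
With the tool pointing down it reaches from about 300 to 850 mm from the base axis. Payload 4.2 kg.
Tool frame: the origin (TCP) lies at the very end of the fingers, on their centre line; the grasp point (between the pads) lies 19 mm behind it; z points along the fingers, y is the direction in which the jaws open and shut (so a half turn about z gives the same grasp; the last joint's range is limited). The gripper opens to 91 mm and grips with 3 to 60 N. Pads are 32 mm wide; open, the fingers measure 118 mm over their backs; the gripper's body (76 mm by 178 mm) begins 60 mm behind the grasp point.
Start: joints at [-69.156, 18.312, 89.639, -0, 72.044, -1.146], TCP at [215.311, -533.183, 213.976] pointing down, gripper open.
Joint ranges: [-177.97, 177.97], [-48.28, 115.42], [12.27, 149.76], [-77.06, 257.06], [2.81, 150.46], [-146.56, 146.56]. Speed limits (degrees/s): [147.25, 147.25, 180, 180, 180, 180].

INTERFACE

Orientations are given as [roll, pitch, yaw] about the fixed x, y, z axes, in that order (R = Rz(yaw) Ry(pitch) Rx(roll)).
In Python, from workcell import env gives the robot as it stands. The module is installed in compiled form; this text tells all that it offers.
- The arm moves only by the tool arm_command, never from a script. Its argument "targets" is a list of rows, each a list of 5 numbers: the closure, from 0 (fully open) to 1 (shut), then the shift along the tool's x, y, z each as a share of 50 cm, from -1 to 1, then the turn about the tool's z as a share of pi/4 rad, from -1 to 1. A call has 1 to 8 rows; each row is the pose to reach, as a shift and turn from the pose measured when the call began, along the tool's axes at that moment; what a row does not reach only later rows make up. A row lasts 1/12 s, in which the tool goes at most 41.7 mm and 7.16 degrees, less where a joint would pass 70% of its speed; a pose out of reach is approached as far as the arm can. A call with a number of a shift or a turn outside -1 to 1 is refused whole. A call with a gripper value outside its range is refused whole. The fingers move at their own pace and stop on an object; "squeeze" is the grip in N (left out, the last holds). Time passes only in rows, so rows that repeat a pose let the fingers close. It gives the time, the measured TCP pose, the force and the opening at its end, in the units of the state.
- env.state(): the state, without advancing time (a new reading comes with each control period).
- env.grab_frame(name): name is "side" or "top" or "wrist"; returns the picture (400x640x3 uint8, red, green, blue); there is no depth.
- env.camera_params(name): a dict with "camera_matrix" (3x3 intrinsics, pixels), "dist_coeffs" ([k1, k2, p1, p2, k3] as OpenCV has them; the pictures are not rectified), "R" (3x3) and "t" (3): a world point X has camera coordinates R X + t; the wrist camera has in their place "hand_eye" (4x4, takes a point from camera to tool coordinates, whose origin is the TCP and whose axes are the flange's). Camera axes: x right, y down, z forward; pixel columns grow to the right and rows downward; lengths in mm; the calibration is good to about 2 mm. A picture is of the moment at which its call begins: read the wrist's pose just before it. camera_params takes no time and is no camera call.
- env.job_done(): hands the job in, once; it reports no verdict.
The state is a dict: "time_s": time; "qpos": joint angles; "qvel": joint speeds; "effort": joint torques, N m; "ee_pos": TCP position; "ee_rot": TCP orientation; "force": force on the tool from outside, world axes, zero at the start; "torque": the same for the moment, N m; "gripper_width": finger opening in mm.
Only numpy, scipy, OpenCV 4.12 (cv2) and the standard library are available. Lean on these libraries where they do the work, as an engineer would, in place of code of your own. Each camera call takes 0.05 s, during which the arm holds its last target.

## Working session

There is one attempt and no reset: what is moved stays moved. The work goes in short steps, Python scripts to look and compute and a tool call to move; the robot and the scene stay as the last step left them, time stands still between calls to the robot, and variables do not carry over. Pictures are saved under pics/ and viewed, and the job is handed in when it is done.

Besides the shell and the picture viewer there is one more tool, called after "Call:" by a JSON object that holds its "name" and its "arguments". arm_command: Moves the arm, as the interface text tells. Shift numbers are shares of 50 cm and turn numbers shares of pi/4 rad, none past 1 either way. Its arguments: {"type":"object","properties":{"targets":{"type":"array"},"squeeze":{"type":"number"}},"required":["targets"]}

```bash
mkdir -p pics; python3 - <<'E'
from workcell import env
import cv2
s=env.state();print(s)
for n in("side","top","wrist"):
    im=env.grab_frame(n);cv2.imwrite(f"pics/{n}0.png",im[:,:,::-1])
    print(n,env.camera_params(n))
E
```

```text
{'time_s': 0.0, 'qpos': array([-6.91571938e+01,  1.83493279e+01,  8.97079166e+01, -9.60907867e-04,
        7.20447469e+01, -1.14553741e+00]), 'qvel': array([-0.00019755, -0.06756444, -0.0342945 , -0.05225513,  0.02767726,
       -0.07632255]), 'effort': array([ 2.19925794e-03, -4.12457514e+01, -2.31973779e+01,  7.29437009e-02,
        4.56970569e-02, -1.42450376e-04]), 'ee_pos': array([ 215.10181339, -532.681612  ,  213.13325203]), 'ee_rot': array([-1.79898011e+02, -1.12561950e-03,  2.19886396e+01]), 'force': array([-0.24796716, -0.95080734,  0.45714036]), 'torque': array([ 0.04256061, -0.02191085, -0.02803415]), 'gripper_width': 91.32128662609803}
side {'camera_matrix': array([[475.82302751,   0.        , 311.33759248],
       [  0.        , 475.82302751, 197.26415234],
       [  0.        ,   0.        ,   1.        ]]), 'dist_coeffs': array([0.00665404, 0.        , 0.        , 0.        , 0.        ]), 'R': array([[ 0.98347392, -0.18074933,  0.01042776],
       [-0.0948708 , -0.56354395, -0.82062034],
       [ 0.15420308,  0.80606941, -0.57137861]]), 't': array([-566.21760581,  15
[... 413 characters left out ...]
0.02994028, -0.98828483]]), 't': array([ 21.61407273, 579.5191459 , 990.50593196])}
wrist {'camera_matrix': array([[345.73798487,   0.        , 318.32235995],
       [  0.        , 345.73798487, 202.83552933],
       [  0.        ,   0.        ,   1.        ]]), 'dist_coeffs': array([0.01792471, 0.        , 0.        , 0.        , 0.        ]), 'hand_eye': array([[ 3.52692566e-04, -9.66076109e-01, -2.58257290e-01,
         7.26615341e+01],
       [ 9.99999937e-01,  3.50509746e-04,  5.44939219e-05,
         4.30295921e-01],
       [ 3.78764211e-05, -2.58257293e-01,  9.66076172e-01,
        -1.71001996e+02],
       [ 0.00000000e+00,  0.00000000e+00,  0.00000000e+00,
         1.00000000e+00]])}
```

View pics/side0.png

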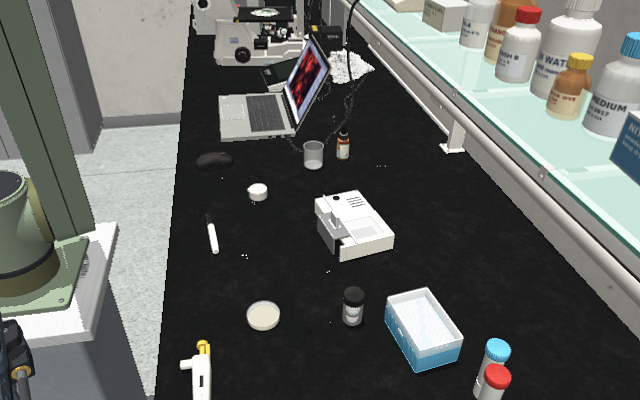

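View pics/top0.png

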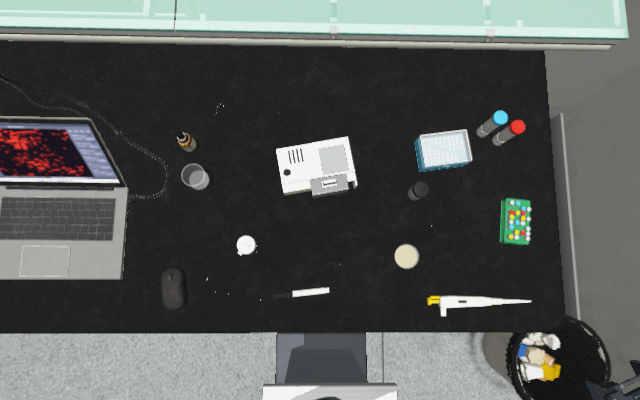

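The side view shows the dish at (263,316), counter at (258,191), case at (352,306), beaker at (313,155) and the warmer around (353,225). The top view shows the dish at (406,256), counter at (246,245) and warmer at (316,166). I'll zoom in for measurement.

```bash
cat > h.py <<'E'
import numpy as np,cv2
from workcell import env
from scipy.spatial.transform import Rotation as Ro
def cam(n,s=None):
    p=env.camera_params(n);K=p["camera_matrix"];d=p["dist_coeffs"]
    if n=="wrist":
        T=np.eye(4);T[:3,:3]=Ro.from_euler("xyz",s["ee_rot"],degrees=True).as_matrix();T[:3,3]=s["ee_pos"]
        M=np.linalg.inv(T@p["hand_eye"]);return K,d,M[:3,:3],M[:3,3]
    return K,d,np.array(p["R"]),np.array(p["t"])
def pix2w(c,uv,z):
    K,d,R,t=c
    q=cv2.undistortPoints(np.array(uv,float).reshape(-1,1,2),K,d).reshape(-1,2)
    r=np.c_[q,np.ones(len(q))]@R; o=-R.T@t
    return o+r*((z-o[2])/r[:,2])[:,None]
def proj(c,X):
    K,d,R,t=c
    return cv2.projectPoints(np.array(X,float).reshape(-1,1,3),cv2.Rodrigues(R)[0],t,K,d)[0].reshape(-1,2)
def tri(cs,uvs):
    A=[];b=[]
    for c,uv in zip(cs,uvs):
        K,d,R,t=c;q=cv2.undistortPoints(np.array(uv,float).reshape(1,1,2),K,d).ravel()
        for k in(0,1):
            A.append(R[k]-q[k]*R[2]);b.append(q[k]*t[2]-t[k])
    return np.linalg.lstsq(np.array(A),np.array(b),rcond=None)[0]
def crop(src,x0,y0,w,h,k,out):
    im=cv2.imread(src)[y0:y0+h,x0:x0+w];cv2.imwrite(out,cv2.resize(im,None,fx=k,fy=k,interpolation=cv2.INTER_CUBIC))
E
python3 - <<'E'
from h import *
crop("pics/top0.png",265,125,100,75,8,"pics/topz.png")
crop("pics/side0.png",300,180,110,82,7,"pics/sidez.png")
t=cam("top");s=cam("side")
for n,a,b in(("dish",(406,256),(263.5,315.5)),("counter",(246,245),(258,191))):
    print(n,pix2w(t,[a],12).round(1),pix2w(s,[b],12).round(1),tri([t,s],[a,b]).round(1))
E
```

```text
dish [[ 451.6 -184.4   12. ]] [[ 453.4 -189.1   12. ]] [ 452.7 -185.4    7.8]
counter [[477.5 206.2  12. ]] [[479.7 211.4  12. ]] [478.3 205.7  15.8]
```

View pics/topz.png

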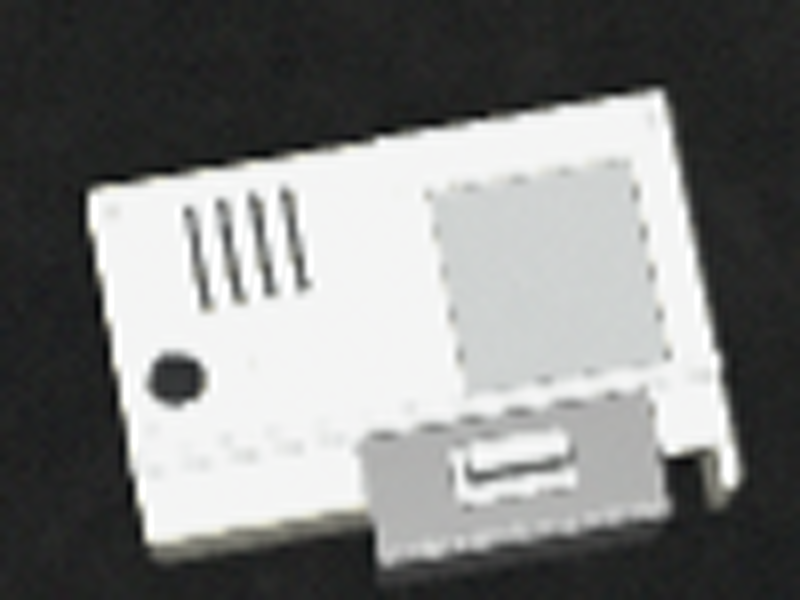

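View pics/sidez.png

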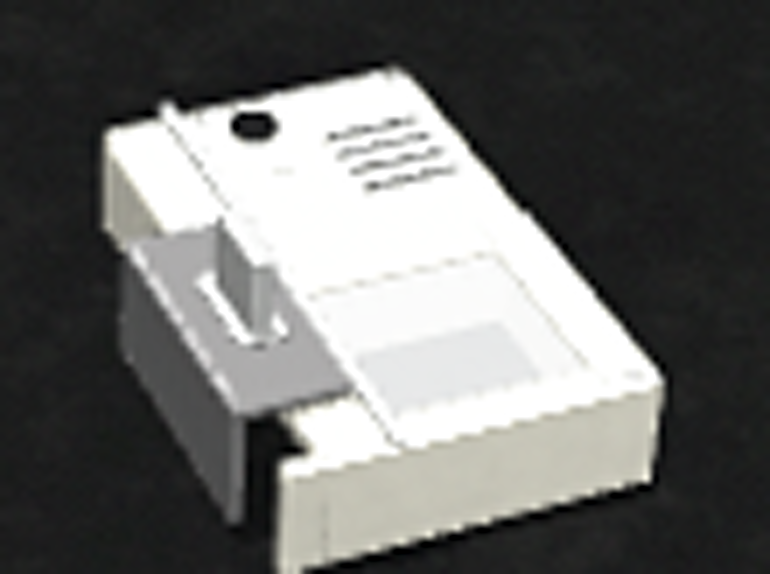

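```bash
python3 - <<'E'
from h import *
t=cam("top");s=cam("side")
P=lambda a:[(265+x/8-.44,125+y/8-.44) for x,y in a]
Q=lambda a:[(300+x/7-.43,180+y/7-.43) for x,y in a]
names="BL BR FL cheekFR winBL winBR".split()
print(pix2w(t,P([(88,190),(663,90),(150,543),(738,478),(430,192),(630,160)]),40).round(1))
print("side BR,FLtop,BL, cheekF",pix2w(s,Q([(660,380),(105,130),(395,70),(282,470)]),40).round(1))
print("tri BR",tri([t,s],[P([(663,90)])[0],Q([(660,380)])[0]]),"BL",tri([t,s],[P([(88,190)])[0],Q([(395,70)])[0]]))
# tab top corners z 76.5
print("tabtop top",pix2w(t,P([(452,455),(570,432)]),76.5).round(1))
print("tabtop side",pix2w(s,Q([(218,222),(270,268)]),76.5).round(1))
print("shutter plate front top z47: top",pix2w(t,P([(380,565),(668,515),(360,435),(655,390)]),47).round(1))
print("shutter side",pix2w(s,Q([(122,245),(238,415),(350,395)]),47).round(1))
E
```

```text
[[712.5 136.5  40. ]
 [746.1 -40.5  40. ]
 [602.8 116.   40. ]
 [624.  -62.4  40. ]
 [712.9  31.6  40. ]
 [723.7 -30.1  40. ]]
side BR,FLtop,BL, cheekF [[745.5 -39.   40. ]
 [604.7 118.3  40. ]
 [709.5 137.1  40. ]
 [623.4 -60.1  40. ]]
tri BR [745.32702366 -40.30092604  41.20714503] BL [710.83130128 136.5999896   40.59256787]
tabtop top [[623.2  25.8  76.5]
 [630.3  -8.9  76.5]]
tabtop side [[619.2  13.6  76.5]
 [629.5 -11.4  76.5]]
shutter plate front top z47: top [[595.3  46.5  47. ]
 [611.1 -40.3  47. ]
 [635.1  52.7  47. ]
 [649.7 -36.6  47. ]]
shutter side [[596.3  45.6  47. ]
 [614.1 -41.8  47. ]
 [648.9 -38.3  47. ]]
```

```bash
cat >> h.py <<'E'
YAW=10.8; O=np.array([628.,-15.7])
def w2(x,y):
    a=np.radians(YAW);c,s=np.cos(a),np.sin(a);return O+np.array([c*x-s*y,s*x+c*y])
def inw(p):
    a=np.radians(YAW);c,s=np.cos(a),np.sin(a);d=np.array(p)[:2]-O;return np.array([c*d[0]+s*d[1],-s*d[0]+c*d[1]])
def row(x,y,z,yaw,s=None):
    s=s or env.state();R=Ro.from_euler("xyz",s["ee_rot"],degrees=True).as_matrix()
    d=R.T@(np.array([x,y,z])-s["ee_pos"])/500
    t=-(yaw-s["ee_rot"][2])/45
    print("row",d.round(4),round(t,4),"at",s["ee_pos"].round(1),s["ee_rot"].round(2),"w",inw(s["ee_pos"]).round(1),"t",round(s["time_s"],2),"F",s["force"].round(1),"g",round(s["gripper_width"],1))
E
python3 - <<'E'
from h import *
row(*w2(2,22),160,10.8); row(500,-150,160,10.8)
E
```

```text
row [ 1.1654 -0.6921  0.1076] 0.2487 at [ 215.2 -532.8  213.3] [-179.92   -0.     21.99] w [-502.4 -430.6] t 0.15 F [ 0.4 -0.1  1. ] g 91.1
row [ 0.8149 -0.4965  0.1073] 0.2487 at [ 215.2 -532.8  213.3] [-179.92   -0.     21.99] w [-502.4 -430.6] t 0.15 F [ 0.4 -0.1  1. ] g 91.1
```

Call:
{"name": "arm_command", "arguments": {"targets": [[0,0.8,-0.48,0.08,0.249],[0,0.8,-0.48,0.08,0.249],[0,0.8,-0.48,0.08,0.249],[0,0.8,-0.48,0.08,0.249],[0,0.8,-0.48,0.08,0.249],[0,0.8,-0.48,0.08,0.249],[0,0.8,-0.48,0.08,0.249],[0,0.8,-0.48,0.08,0.249]], "squeeze": 10}}

```text
time_s: 0.82
ee_pos: [415.2, -267.0, 185.2]
ee_rot: [-179.9, 0.0, 10.8]
force: [0.1, -0.7, -0.9]
gripper_width: 91.4
```

```bash
python3 - <<'E'
from h import *
row(*w2(-10,22),160,10.8)
E
```

```text
row [ 0.4921 -0.4581  0.0508] -0.0005 at [ 415.2 -267.   185.2] [-1.7992e+02  2.0000e-02  1.0780e+01] w [-256.1 -207. ] t 0.82 F [ 0.1 -0.7 -0.9] g 91.4
```

Call:
{"name": "arm_command", "arguments": {"targets": [[0,0.49,-0.458,0.05,0],[0,0.49,-0.458,0.05,0],[0,0.49,-0.458,0.05,0],[0,0.49,-0.458,0.05,0],[0,0.49,-0.458,0.05,0],[0,0.49,-0.458,0.05,0],[0,0.49,-0.458,0.05,0],[0,0.49,-0.458,0.05,0]]}}

```text
time_s: 1.48
ee_pos: [610.9, 1.8, 160.3]
ee_rot: [-179.9, 0.1, 10.8]
force: [0.7, 0.0, 0.6]
gripper_width: 90.9
```

Call:
{"name": "arm_command", "arguments": {"targets": [[0,0,0,0,0],[0,0,0,0,0],[0,0,0,0,0]]}}

```text
time_s: 1.73
ee_pos: [610.2, 1.7, 159.7]
ee_rot: [-179.9, 0.2, 10.8]
force: [0.4, -0.7, -0.6]
gripper_width: 91.6
```

```bash
python3 - <<'E'
from h import *
s=env.state();im=env.grab_frame("wrist");cv2.imwrite("pics/w1.png",im[:,:,::-1])
row(*w2(2,22),160,10.8,s)
c=cam("wrist",s)
def X(x,y,z): return [*w2(x,y),z]
print(proj(c,[X(112,-46,40),X(112,136,40),X(0,136,40),X(-13,-46,40),X(2,7,76.5),X(2,37,76.5),X(-20,67,47),X(-20,-23,47)]).round(0))
E
```

```text
row [ 0.0325 -0.0032 -0.0007] 0.0009 at [610.2   1.7 159.7] [-1.7994e+02  1.6000e-01  1.0840e+01] w [-14.3  20.4] t 1.73 F [ 0.4 -0.7 -0.6] g 91.6
[[405.  37.]
 [167.  37.]
 [183. 181.]
 [395. 196.]
 [336. 188.]
 [296. 188.]
 [263. 205.]
 [369. 206.]]
```

View pics/w1.png

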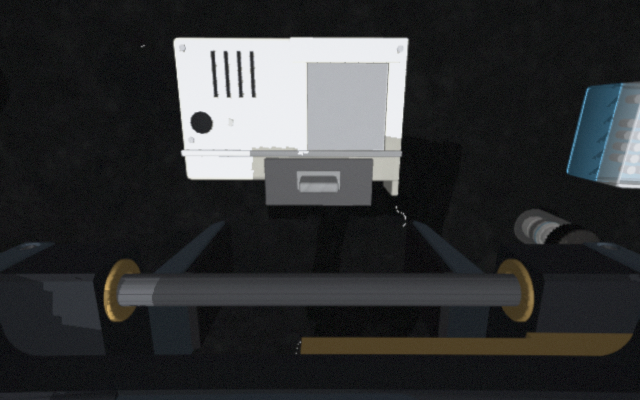

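The wrist view shows the tab at (298–339, 172–192), the shutter plate front edge at row 205, columns 265–373, and the cheek tip at (398,194). This agrees with the model to about 3 px, so I'll shift the origin by 1.5 mm.

```bash
sed -i 's/O=np.array.*/O=np.array([628.3,-17.2])/' h.py; python3 - <<'E'
from h import *
row(*w2(2,22),54,10.8)
E
```

```text
row [ 0.0336 -0.0012  0.212 ] -0.0008 at [610.    1.  160.1] [-1.7994e+02  1.3000e-01  1.0760e+01] w [-14.6  21.3] t 1.78 F [ 0.3 -0.8  0.1] g 91.4
```

Call:
{"name": "arm_command", "arguments": {"targets": [[0,0.034,-0.001,0.0,0],[0,0.034,-0.001,0.08,0],[0,0.034,-0.001,0.16,0],[0,0.034,-0.001,0.21,0],[0,0.034,-0.001,0.21,0],[0,0.034,-0.001,0.21,0],[0,0.034,-0.001,0.21,0],[0,0.034,-0.001,0.21,0]]}}

```text
time_s: 2.45
ee_pos: [628.1, 4.1, 57.8]
ee_rot: [180.0, -0.2, 10.7]
force: [-0.1, -0.2, 0.3]
gripper_width: 90.9
```

Call:
{"name": "arm_command", "arguments": {"targets": [[0.7,0,0,0,0],[0.7,0,0,0,0],[0.7,0,0,0,0],[0.7,0,0,0,0],[0.7,0,0,0,0],[0.7,0,0,0,0]]}}

```text
time_s: 2.95
ee_pos: [628.0, 4.2, 57.8]
ee_rot: [-180.0, -0.2, 10.7]
force: [0.5, 0.4, 0.9]
gripper_width: 53.9
```

```bash
python3 - <<'E'
from h import *
s=env.state();im=env.grab_frame("wrist");cv2.imwrite("pics/w2.png",im[:,:,::-1])
row(*w2(2,87),54,10.8,s)
E
```

```text
row [-0.0037 -0.1319  0.0076] -0.0017 at [628.    4.2  57.8] [-1.800e+02 -1.500e-01  1.072e+01] w [ 3.7 21.1] t 2.95 F [0.5 0.4 0.9] g 53.9
```

View pics/w2.png

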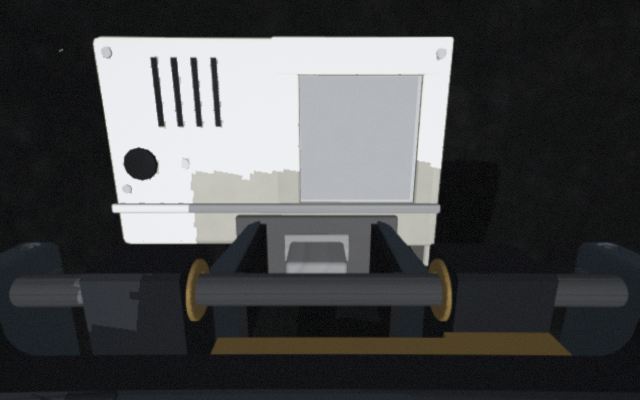

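The tab sits centred between the fingers at about (316,260). Next I'll finish the pinch.

Call:
{"name": "arm_command", "arguments": {"targets": [[0.75,0,0,0,0],[0.75,0,0,0,0],[0.75,0,0,0,0],[0.75,0,0,0,0],[0.75,0,0,0,0],[0.75,0,0,0,0],[0.75,0,0,0,0]]}}

```text
time_s: 3.58
ee_pos: [627.9, 4.3, 57.6]
ee_rot: [-180.0, -0.1, 10.7]
force: [0.8, 0.8, -0.8]
gripper_width: 29.6
```

```bash
python3 - <<'E'
from h import *
row(*w2(3.7,87),57.8,10.8)
E
```

```text
row [-0.     -0.1315 -0.0003] -0.0018 at [627.9   4.3  57.6] [-1.7998e+02 -1.3000e-01  1.0720e+01] w [ 3.6 21.2] t 3.58 F [ 0.8  0.8 -0.8] g 29.6
```

Gripped at 29.6 mm. Next I'll slide it left in steps.

Call:
{"name": "arm_command", "arguments": {"targets": [[0.75,0,-0.03,0,0],[0.75,0,-0.06,0,0],[0.75,0,-0.09,0,0],[0.75,0,-0.12,0,0],[0.75,0,-0.13,0,0],[0.75,0,-0.132,0,0],[0.75,0,-0.132,0,0],[0.75,0,-0.132,0,0]]}}

```text
time_s: 4.25
ee_pos: [615.6, 69.8, 57.6]
ee_rot: [-179.9, -0.1, 10.7]
force: [0.6, 2.1, -1.4]
gripper_width: 30.0
```

```bash
python3 - <<'E'
from h import *
s=env.state();im=env.grab_frame("side");cv2.imwrite("pics/s2.png",im[:,:,::-1])
row(*w2(3.7,88),57.8,10.8,s)
crop("pics/s2.png",270,150,160,120,5,"pics/s2z.png")
E
```

```text
row [-0.0003 -0.0002 -0.0003] -0.0018 at [615.6  69.8  57.6] [-1.7993e+02 -1.4000e-01  1.0720e+01] w [ 3.8 87.9] t 4.25 F [ 0.6  2.1 -1.4] g 30.0
```

View pics/s2z.png

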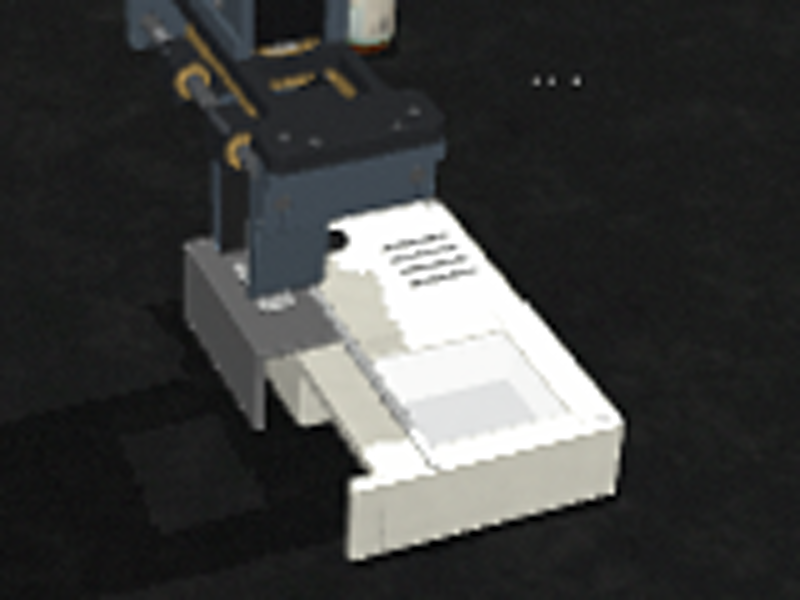

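```bash
python3 - <<'E'
from h import *
s=env.state();c=cam("side")
R=Ro.from_euler("xyz",s["ee_rot"],degrees=True).as_matrix();
im=cv2.imread("pics/s2z.png")
for h in range(0,111,10):
  for x in(-40,-16,16,40,60):
    p=proj(c,s["ee_pos"]+R@np.array([x,28,-h]))[0]; q=((p-[270,150])*5+2).astype(int)
    cv2.circle(im,tuple(map(int,q)),2,(0,0,255) if h%50 else (0,255,0),-1)
cv2.imwrite("pics/s2o.png",im)
E
```

```text
(no output)
```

View pics/s2o.png

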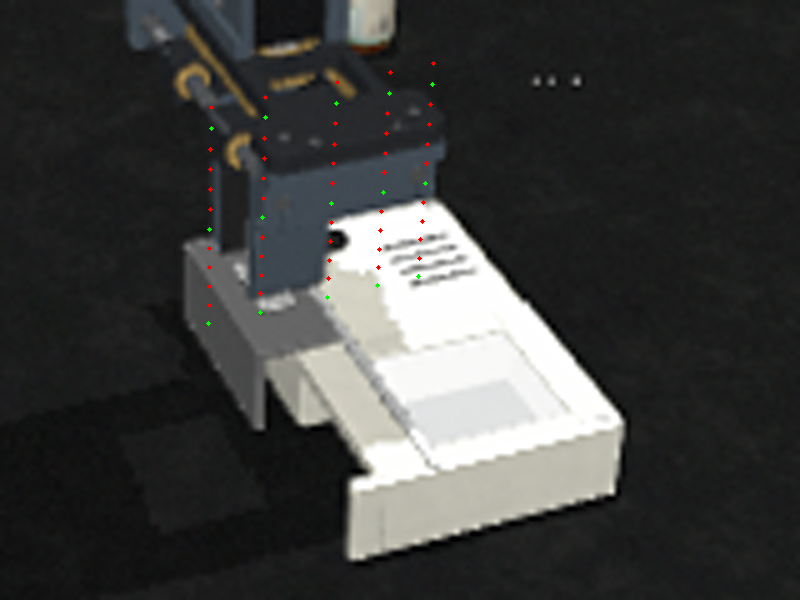

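The shutter is open at about 88 mm, with the front plate edge at (265,350) zoomed. The finger carriers step forward about 64 mm in tool x at about 38 mm above the tip, so I'll turn the gripper 90° for the final push. Release first.

Call:
{"name": "arm_command", "arguments": {"targets": [[0.4,0,0,0,0],[0.4,0,0,0,0],[0.4,0,0,0,0],[0.3,0,0,0,0],[0.3,0,0,-0.05,0],[0.2,0,0,-0.12,0],[0.1,0,0,-0.2,0],[0,0,0,-0.2,0]]}}

```text
time_s: 4.97
ee_pos: [620.1, 69.5, 166.0]
ee_rot: [180.0, -1.0, 10.7]
force: [1.9, 0.1, 1.5]
gripper_width: 80.2
```

```bash
python3 - <<'E'
from h import *
print("case",pix2w(cam("top"),[(421,187)],64),pix2w(cam("side"),[(353,296)],64), inw(pix2w(cam("top"),[(421,187)],64)[0]))
print("dishw",inw((452.5,-186)))
row(435,-190,150,10.8)
E
```

```text
case [[ 613.87681409 -213.28282463   64.        ]] [[ 608.57484864 -218.0159852    64.        ]] [ -50.90996909 -189.90702319]
dishw [-204.31606458 -132.86845282]
row [-0.4605  0.4414  0.0241] -0.0025 at [620.1  69.5 166. ] [179.97  -1.02  10.69] w [ 8.2 86.7] t 4.97 F [1.9 0.1 1.5] g 80.2
```

Call:
{"name": "arm_command", "arguments": {"targets": [[0,-0.46,0.441,0.02,0],[0,-0.46,0.441,0.02,0],[0,-0.46,0.441,0.02,0],[0,-0.46,0.441,0.02,0],[0,-0.46,0.441,0.02,0],[0,-0.46,0.441,0.02,0],[0,-0.46,0.441,0.02,0],[0,-0.46,0.441,0.02,0]]}}

```text
time_s: 5.63
ee_pos: [432.5, -192.3, 152.2]
ee_rot: [179.9, -1.0, 10.6]
force: [-0.2, 0.2, 0.4]
gripper_width: 91.2
```

Call:
{"name": "arm_command", "arguments": {"targets": [[0,0,0,0,0],[0,0,0,0,0],[0,0,0,0,0]]}}

```text
time_s: 5.88
ee_pos: [432.9, -192.1, 152.3]
ee_rot: [179.9, -1.0, 10.5]
force: [0.2, 0.1, 0.0]
gripper_width: 91.0
```

```bash
python3 - <<'E'
from h import *
s=env.state();im=env.grab_frame("wrist");cv2.imwrite("pics/w3.png",im[:,:,::-1])
im=env.grab_frame("side");cv2.imwrite("pics/s3.png",im[:,:,::-1])
row(452.5,-186,80,10.8,s)
c=cam("wrist",s);print(proj(c,[[452.5,-186,12]]))
np.save("s3.npy",np.r_[s["ee_pos"],s["ee_rot"]])
crop("pics/s3.png",270,150,160,120,4,"pics/s3z.png")
E
```

```text
row [ 0.0382 -0.0051  0.1453] -0.0059 at [ 432.9 -192.1  152.3] [179.92  -1.01  10.53] w [-224.7 -135.2] t 5.88 F [0.2 0.1 0. ] g 91.0
[[314.95922722 172.65141844]]
```

View pics/w3.png

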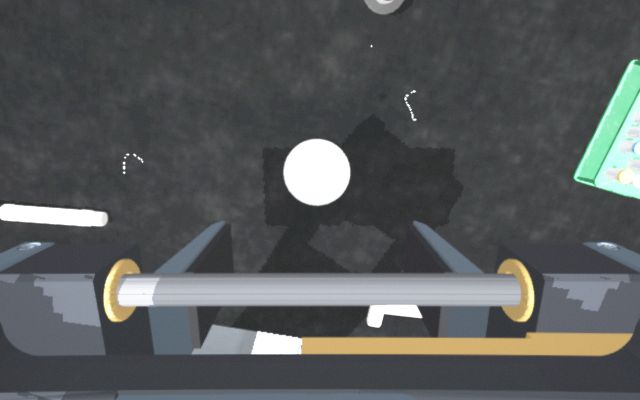

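View pics/s3z.png

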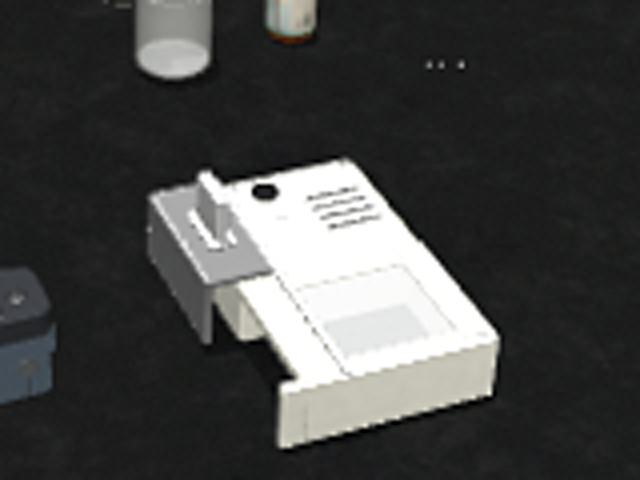

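The wrist view shows the dish at (317,172), 2 px from the prediction. The side view shows the shutter open and staying put. Next I'll descend astride the dish.

Call:
{"name": "arm_command", "arguments": {"targets": [[0,0.038,-0.003,0.05,-0.006],[0,0.038,-0.003,0.1,-0.006],[0,0.038,-0.003,0.16,-0.006],[0,0.038,-0.003,0.22,-0.006],[0,0.038,-0.003,0.25,-0.006],[0,0.038,-0.003,0.25,-0.006],[0,0.038,-0.003,0.25,-0.006]]}}

```text
time_s: 6.57
ee_pos: [454.3, -185.3, 27.1]
ee_rot: [180.0, -0.9, 11.0]
force: [-0.4, -0.1, 0.8]
gripper_width: 91.4
```

```bash
python3 - <<'E'
from h import *
row(452.5,-187,4.5,10.8)
E
```

```text
row [-0.0049  0.0027  0.045 ] 0.005 at [ 454.3 -185.3   27.1] [179.97  -0.93  11.02] w [-202.4 -132.5] t 6.57 F [-0.4 -0.1  0.8] g 91.4
```

Call:
{"name": "arm_command", "arguments": {"targets": [[0,-0.004,0.003,0.02,0],[0,-0.004,0.003,0.044,0],[0,-0.004,0.003,0.044,0],[0,-0.004,0.003,0.044,0]], "squeeze": 4}}

```text
time_s: 6.9
ee_pos: [453.9, -187.1, 6.1]
ee_rot: [179.9, -1.0, 11.1]
force: [0.5, 0.3, 1.2]
gripper_width: 91.3
```

Call:
{"name": "arm_command", "arguments": {"targets": [[0.4,0,0,0,0],[0.4,0,0,0,0],[0.4,0,0,0,0],[0.4,0,0,0,0],[0.4,0,0,0,0],[0.4,0,0,0,0],[0.4,0,0,0,0],[0.4,0,0,0,0]]}}

```text
time_s: 7.57
ee_pos: [454.0, -187.1, 6.3]
ee_rot: [179.9, -1.0, 11.1]
force: [-0.9, -0.8, 3.9]
gripper_width: 56.4
```

```bash
python3 - <<'E'
from h import *
s=env.state();im=env.grab_frame("wrist");cv2.imwrite("pics/w4.png",im[:,:,::-1])
im=env.grab_frame("side");cv2.imwrite("pics/s4.png",im[:,:,::-1])
row(*w2(-75,0),5,10.8,s)
crop("pics/s4.png",200,220,160,120,4,"pics/s4z.png")
E
```

```text
row [ 0.2572 -0.2674  0.0067] 0.0056 at [ 454.  -187.1    6.3] [179.92  -1.02  11.05] w [-203.1 -134.3] t 7.57 F [-0.9 -0.8  3.9] g 56.4
```

View pics/w4.png

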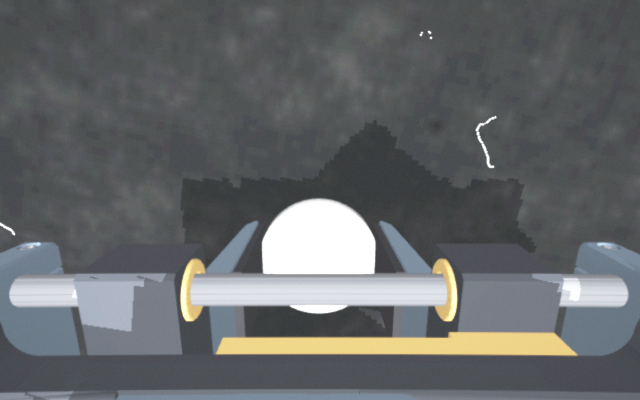

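View pics/s4z.png

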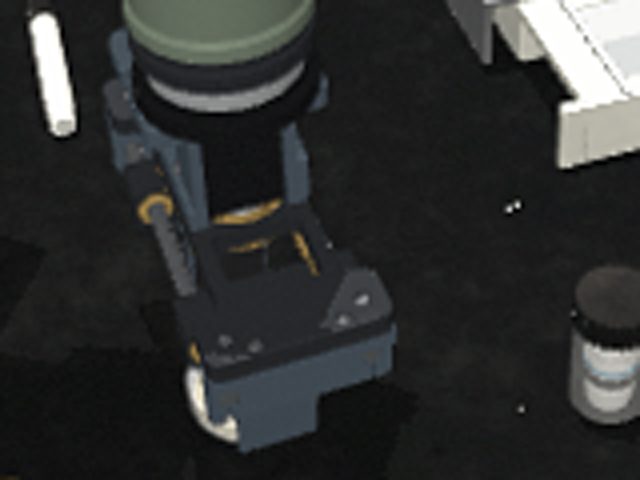

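The dish is held at 56.4 mm and lies flat, centred between the fingers at about (319,255). Next I'll slide it to the front of the mouth.

Call:
{"name": "arm_command", "arguments": {"targets": [[0.4,0.02,-0.02,0.0007,0],[0.4,0.04,-0.042,0.0014,0],[0.4,0.06,-0.063,0.002,0],[0.4,0.08,-0.084,0.0024,0],[0.4,0.1,-0.104,0.003,0],[0.4,0.12,-0.125,0.0035,0],[0.4,0.13,-0.135,0.0037,0],[0.4,0.13,-0.135,0.0037,0]]}}

```text
time_s: 8.33
ee_pos: [506.2, -107.5, 5.9]
ee_rot: [179.9, -1.1, 11.1]
force: [0.9, 2.3, 4.0]
gripper_width: 56.3
```

```bash
python3 - <<'E'
from h import *
row(*w2(-72,0),6,10.8)
E
```

```text
row [ 0.1305 -0.131   0.0021] 0.0071 at [ 506.2 -107.5    5.9] [179.9   -1.12  11.12] w [-136.9  -65.9] t 8.33 F [0.9 2.3 4. ] g 56.3
```

Call:
{"name": "arm_command", "arguments": {"targets": [[0.4,0.02,-0.02,0.0003,0.007],[0.4,0.04,-0.042,0.0006,0.007],[0.4,0.06,-0.063,0.001,0.007],[0.4,0.08,-0.084,0.0014,0.007],[0.4,0.1,-0.104,0.0016,0.007],[0.4,0.12,-0.123,0.002,0.007],[0.4,0.13,-0.131,0.002,0.007],[0.4,0.13,-0.131,0.002,0.007]]}}

```text
time_s: 9.0
ee_pos: [558.5, -29.6, 5.9]
ee_rot: [179.9, -1.2, 10.9]
force: [0.8, 0.5, 1.5]
gripper_width: 56.6
```

```bash
python3 - <<'E'
from h import *
s=env.state();im=env.grab_frame("wrist");cv2.imwrite("pics/w5.png",im[:,:,::-1])
row(*w2(-72,0),6,10.8,s)
E
```

```text
row [-0.0023  0.0018 -0.0002] 0.0015 at [558.5 -29.6   5.9] [179.92  -1.19  10.87] w [-70.8   0.9] t 9.0 F [0.8 0.5 1.5] g 56.6
```

View pics/w5.png

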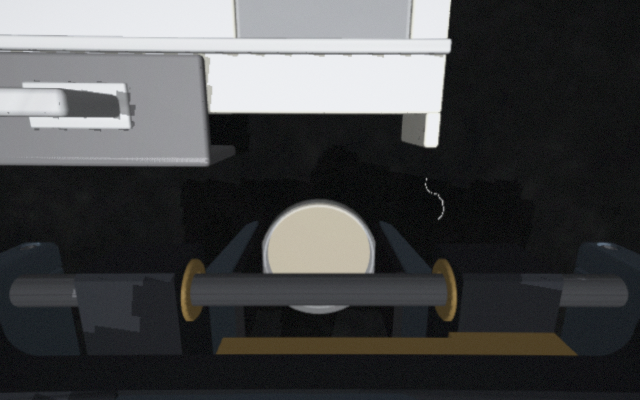

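The dish at (319,255) is lined up with the mouth (cheek at 403–438, shutter plate edge at 210). The left finger carrier would swing into the plate when opening, so I'll back off 22 mm first.

Call:
{"name": "arm_command", "arguments": {"targets": [[0.4,-0.015,0.001,0,0],[0.4,-0.03,0.001,0,0],[0.4,-0.045,0.001,-0.001,0],[0.4,-0.045,0.001,-0.001,0],[0.4,-0.045,0.001,-0.001,0]]}}

```text
time_s: 9.47
ee_pos: [534.1, -35.3, 5.8]
ee_rot: [179.9, -1.0, 10.8]
force: [-0.7, -0.7, 1.1]
gripper_width: 56.3
```

Call:
{"name": "arm_command", "arguments": {"targets": [[0,0,0,0,0],[0,0,0,0,0],[0,0,0,0,0],[0,0,0,0,0],[0,0,0,0,0],[0,0,0,-0.05,0],[0,0,0,-0.1,0],[0,0,0,-0.15,0]]}}

```text
time_s: 10.13
ee_pos: [532.3, -35.3, 81.2]
ee_rot: [180.0, -0.9, 10.8]
force: [0.9, -0.4, -0.0]
gripper_width: 91.3
```

```bash
python3 - <<'E'
from h import *
row(*w2(-165,0),80,-34)
row(*w2(-165,0),80,-79.2)
print(env.state()["qpos"])
E
```

```text
row [-0.1347  0.0003  0.0003] 0.9957 at [532.3 -35.3  81.2] [179.97  -0.94  10.81] w [-97.7   0.2] t 10.13 F [ 0.9 -0.4 -0. ] g 91.3
row [-0.1347  0.0003  0.0003] 2.0001 at [532.3 -35.3  81.2] [179.97  -0.94  10.81] w [-97.7   0.2] t 10.13 F [ 0.9 -0.4 -0. ] g 91.3
[ -5.17864673  21.17849911 106.58282909   0.2980069   51.3299893
  73.83127997]
```

The last joint allows a half turn (q6 73.8 → −106). That puts the carriers behind the push, so I'll do that and turn in four calls.

Call:
{"name": "arm_command", "arguments": {"targets": [[0,-0.05,0,0,-1],[0.3,-0.1,0,0,-1],[0.6,-0.134,0,0,-1],[0.82,-0.134,0,0,-1],[0.82,-0.134,0,0,-1],[0.82,-0.134,0,0,-1],[0.82,-0.134,0,0,-1]]}}

```text
time_s: 10.72
ee_pos: [466.5, -47.9, 80.2]
ee_rot: [179.3, -0.6, 56.1]
force: [-0.4, 0.3, -0.0]
gripper_width: 53.8
```

Call:
{"name": "arm_command", "arguments": {"targets": [[0.82,0,0,0,-1],[0.82,0,0,0,-1],[0.82,0,0,0,-1],[0.82,0,0,0,-1],[0.82,0,0,0,-1],[0.82,0,0,0,-1],[0.82,0,0,0,-1]]}}

```text
time_s: 11.3
ee_pos: [466.5, -47.8, 80.2]
ee_rot: [179.1, 0.0, 101.4]
force: [-0.8, -0.1, -0.6]
gripper_width: 16.2
```

Call:
{"name": "arm_command", "arguments": {"targets": [[0.82,0,0,0,-1],[0.82,0,0,0,-1],[0.82,0,0,0,-1],[0.82,0,0,0,-1],[0.82,0,0,0,-1],[0.82,0,0,0,-1],[0.82,0,0,0,-1]]}}

```text
time_s: 11.88
ee_pos: [466.6, -47.8, 80.2]
ee_rot: [179.4, 0.7, 146.7]
force: [1.0, -0.8, -0.0]
gripper_width: 16.5
```

```bash
python3 - <<'E'
from h import *
im=env.grab_frame("top");cv2.imwrite("pics/t6.png",im[:,:,::-1])
row(*w2(-165,0),50,-169.2)
print(env.state()["qpos"])
E
```

```text
row [ 0.001  -0.0017  0.0603] 7.0174 at [466.6 -47.8  80.2] [179.36   0.7  146.58] w [-164.6    0.3] t 11.93 F [-0.7 -0.   0.6] g 16.1
[ -7.43977836  16.23636346 114.78489469   0.35747835  48.07045968
 -64.26441105]
```

Call:
{"name": "arm_command", "arguments": {"targets": [[0.82,0,0,0,-0.982],[0.82,0,0,0,-0.982],[0.82,0,0,0,-0.982],[0.82,0,0,0,-0.982],[0.82,0,0,0,-0.982],[0.82,0,0,0,-0.982],[0.82,0,0,0,-0.982],[0.82,0,0,0,-0.982]]}}

```text
time_s: 12.6
ee_pos: [466.6, -47.7, 80.1]
ee_rot: [-180.0, 0.9, -169.3]
force: [0.1, -0.1, 0.3]
gripper_width: 16.3
```

```bash
sed -i 's/t=-(yaw-s\["ee_rot"\]\[2\])\/45/t=-((yaw-s["ee_rot"][2]+180)%360-180)\/45/' h.py; python3 - <<'E'
from h import *
im=env.grab_frame("top");cv2.imwrite("pics/t6.png",im[:,:,::-1])
im=env.grab_frame("side");cv2.imwrite("pics/s6.png",im[:,:,::-1])
row(*w2(-165,0),6,-169.2)
crop("pics/t6.png",240,120,160,120,5,"pics/t6z.png")
crop("pics/s6.png",220,150,200,150,4,"pics/s6z.png")
E
```

```text
row [ 0.0034 -0.0006  0.1482] -0.0025 at [466.6 -47.7  80.1] [-179.97    0.94 -169.31] w [-164.5    0.3] t 12.7 F [-0.1 -0.3  0.1] g 16.0
```

View pics/t6z.png

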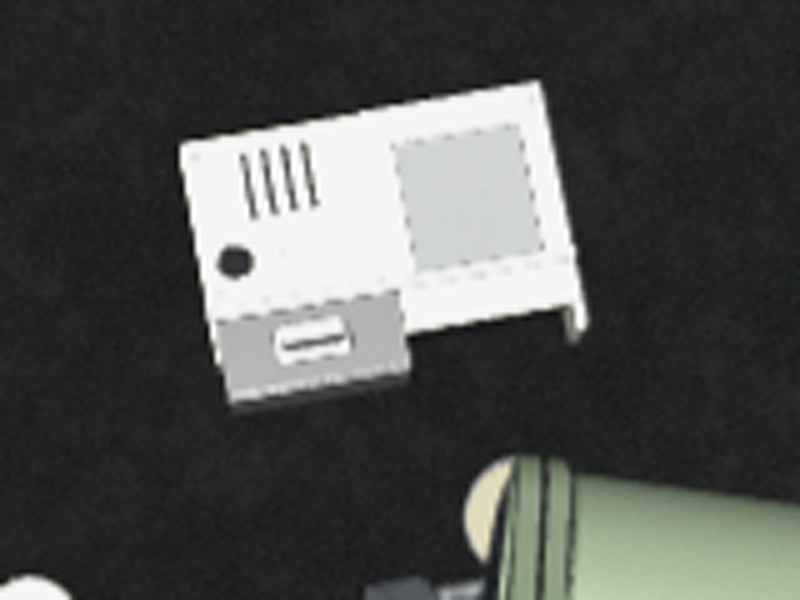

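View pics/s6z.png

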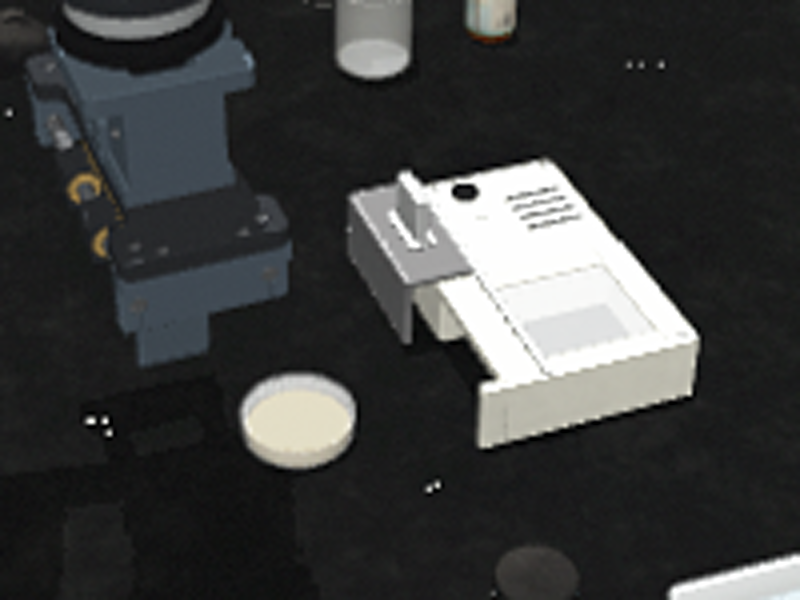

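The dish lies flat at (298,420) zoomed, before the open mouth. What I took for a carrier is the body end plate, which sits nearer the camera at y≈89 and about 80 mm up. The fingers are therefore straight and the push is clear. Next I'll descend behind the dish.

Call:
{"name": "arm_command", "arguments": {"targets": [[0.82,0.003,0,0.05,0],[0.82,0.003,0,0.1,0],[0.82,0.003,0,0.14,0],[0.82,0.003,0,0.148,0],[0.82,0.003,0,0.148,0],[0.82,0.003,0,0.148,0]]}}

```text
time_s: 13.2
ee_pos: [466.9, -47.9, 6.6]
ee_rot: [-180.0, 1.0, -169.3]
force: [0.1, 0.2, -0.6]
gripper_width: 16.4
```

```bash
python3 - <<'E'
from h import *
c=cam("side");p=pix2w(c,[(220+298/4,150+410/4)],13);print("dish",p,inw(p[0]))
row(*w2(-60,0),6,-169.2)
row(*w2(-20,0),6,-169.2)
E
```

```text
dish [[533.98130531 -31.70878207  13.        ]] [-95.36672595   3.42176935]
row [-0.2084  0.0003  0.0049] -0.0031 at [466.9 -47.9   6.6] [-179.96    0.99 -169.34] w [-1.642e+02  1.000e-01] t 13.2 F [ 0.1  0.2 -0.6] g 16.4
row [-0.2884  0.0005  0.0062] -0.0031 at [466.9 -47.9   6.6] [-179.96    0.99 -169.34] w [-1.642e+02  1.000e-01] t 13.2 F [ 0.1  0.2 -0.6] g 16.4
```

Call:
{"name": "arm_command", "arguments": {"targets": [[0.82,-0.03,0,0.0005,0],[0.82,-0.05,0,0.001,0],[0.82,-0.07,0,0.0015,0],[0.82,-0.09,0,0.002,0],[0.82,-0.11,0,0.0025,0],[0.82,-0.13,0,0.003,0],[0.82,-0.145,0,0.0035,0],[0.82,-0.15,0,0.0035,0]]}}

```text
time_s: 13.87
ee_pos: [542.4, -33.8, 6.2]
ee_rot: [-179.9, 1.1, -169.3]
force: [-0.5, 0.2, 0.6]
gripper_width: 16.2
```

```bash
python3 - <<'E'
from h import *
s=env.state()
im=env.grab_frame("side");cv2.imwrite("pics/s7.png",im[:,:,::-1])
row(*w2(-45,0),6,-169.2,s)
crop("pics/s7.png",240,150,200,150,4,"pics/s7z.png")
E
```

```text
row [-0.085   0.0005  0.002 ] -0.0026 at [542.4 -33.8   6.2] [-179.94    1.06 -169.32] w [-87.5  -0.2] t 13.87 F [-0.5  0.2  0.6] g 16.2
```

View pics/s7z.png

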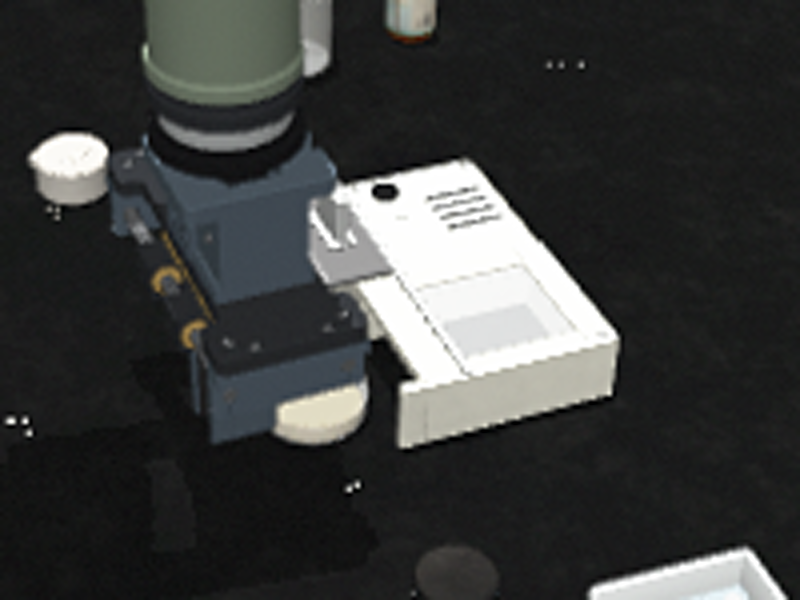

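The dish is ahead of the fingers, flat, with its rim at (365,395) just short of the cheek. Push on.

Call:
{"name": "arm_command", "arguments": {"targets": [[0.82,-0.02,0,0.0003,0],[0.82,-0.035,0,0.0006,0],[0.82,-0.05,0,0.001,0],[0.82,-0.065,0,0.0013,0],[0.82,-0.08,0,0.0015,0],[0.82,-0.085,0,0.0017,0]]}}

```text
time_s: 14.42
ee_pos: [585.3, -25.8, 6.1]
ee_rot: [-179.9, 1.1, -169.3]
force: [-0.4, -0.1, 0.6]
gripper_width: 15.9
```

```bash
python3 - <<'E'
from h import *
s=env.state()
im=env.grab_frame("side");cv2.imwrite("pics/s8.png",im[:,:,::-1])
row(*w2(-20,0),6.5,-169.2,s)
crop("pics/s8.png",300,180,110,82,7,"pics/s8z.png")
E
```

```text
row [-0.0477  0.0008  0.0002] -0.0024 at [585.3 -25.8   6.1] [-179.93    1.12 -169.31] w [-43.8  -0.4] t 14.42 F [-0.4 -0.1  0.6] g 15.9
```

View pics/s8z.png

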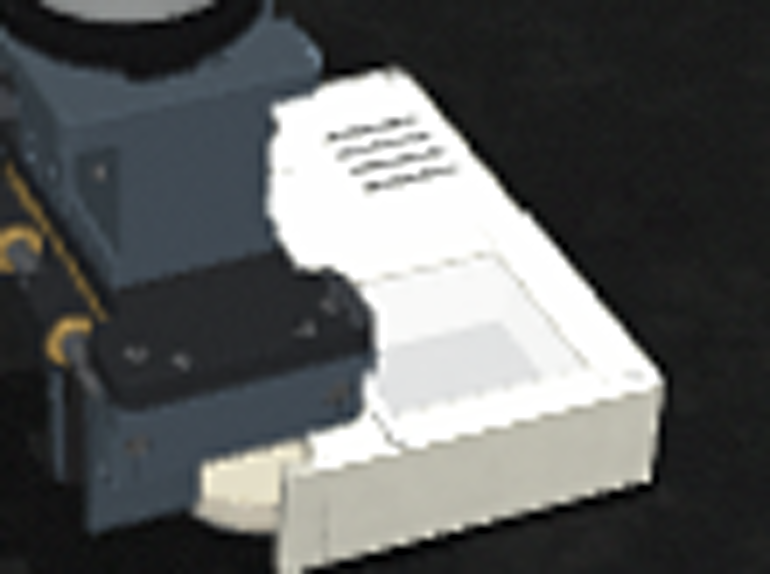

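The dish is entering behind the cheek. Last stretch, slowly.

Call:
{"name": "arm_command", "arguments": {"targets": [[0.82,-0.012,0.0005,0,0],[0.82,-0.022,0.0005,0,0],[0.82,-0.032,0.0005,0,0],[0.82,-0.04,0.0005,0,0],[0.82,-0.044,0.0005,0,0],[0.82,-0.047,0.0005,0,0],[0.82,-0.047,0.0005,0,0]]}}

```text
time_s: 15.05
ee_pos: [608.5, -21.1, 6.5]
ee_rot: [-179.9, 1.1, -169.3]
force: [0.7, -0.1, -0.3]
gripper_width: 16.4
```

```bash
python3 - <<'E'
from h import *
row(*w2(-18,0),6,-169.2)
E
```

```text
row [-0.0044  0.0003  0.0011] -0.0022 at [608.5 -21.1   6.5] [-179.93    1.11 -169.3 ] w [-20.2  -0.1] t 15.05 F [ 0.7 -0.1 -0.3] g 16.4
```

Call:
{"name": "arm_command", "arguments": {"targets": [[0.82,-0.002,0,0,0],[0.82,-0.004,0,0,0],[0.82,-0.005,0,0,0],[0.82,-0.005,0,0,0]]}}

```text
time_s: 15.38
ee_pos: [611.0, -20.6, 6.6]
ee_rot: [-179.9, 1.1, -169.3]
force: [0.4, -0.5, -0.3]
gripper_width: 16.4
```

Call:
{"name": "arm_command", "arguments": {"targets": [[0.82,0.02,0,0,0],[0.82,0.06,0,0,0],[0.82,0.12,0,0,0],[0.82,0.19,0,-0.02,0],[0.82,0.26,0,-0.08,0],[0.82,0.28,0,-0.15,0],[0.82,0.28,0,-0.2,0],[0.82,0.28,0,-0.2,0]]}}

```text
time_s: 16.05
ee_pos: [473.1, -47.6, 108.7]
ee_rot: [-179.7, 1.7, -169.3]
force: [1.0, 0.1, 0.7]
gripper_width: 16.8
```

```bash
python3 - <<'E'
from h import *
s=env.state()
for n in("side","top"):
    im=env.grab_frame(n);cv2.imwrite(f"pics/{n}9.png",im[:,:,::-1])
crop("pics/side9.png",300,180,110,82,7,"pics/s9z.png")
crop("pics/top9.png",265,125,100,75,8,"pics/t9z.png")
row(*w2(2,88),160,-169.2,s)
# expected dish outline at w(24,0) z12
for n,o,k in(("side",(300,180),7),("top",(265,125),8)):
    c=cam(n);f="pics/s9z.png" if n=="side" else "pics/t9z.png";im=cv2.imread(f)
    a=np.linspace(0,2*np.pi,40)
    q=((proj(c,[[*w2(24+30*np.cos(t),30*np.sin(t)),13] for t in a])-o)*k+k/2).astype(int)
    for p in q: cv2.circle(im,tuple(map(int,p)),2,(0,0,255),-1)
    cv2.imwrite(f,im)
E
```

```text
row [-0.3227  0.1778 -0.0941] -0.0031 at [473.1 -47.6 108.7] [-179.75    1.66 -169.34] w [-158.2   -0.7] t 16.05 F [1.  0.1 0.7] g 16.8
```

View pics/s9z.png

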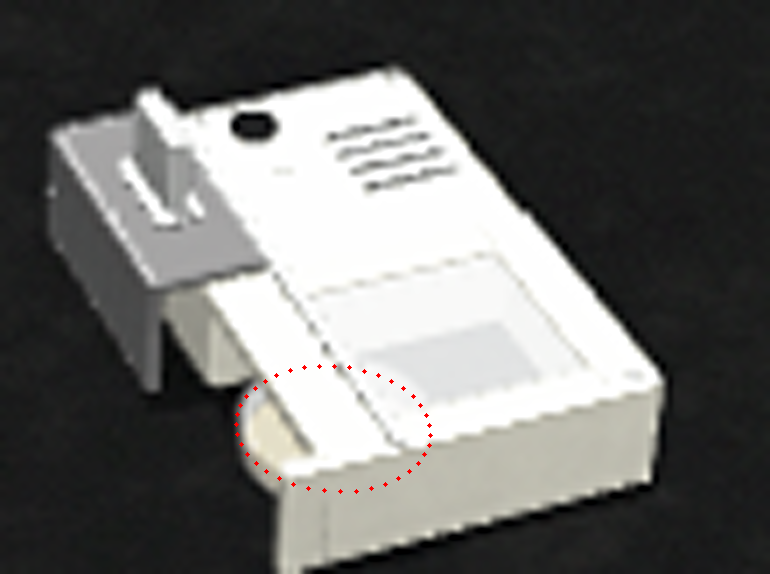

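View pics/t9z.png

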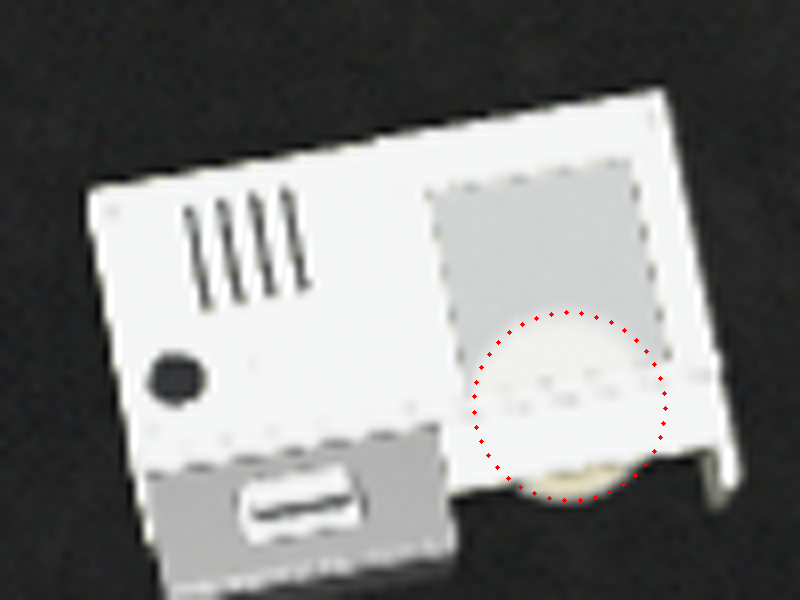

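The predicted outline for the dish at warmer (24,0) matches both views: visible rim at (250,430) side and (575,490) top. So the dish is about 24–25 mm in and centred. Next, back to the tab.

Call:
{"name": "arm_command", "arguments": {"targets": [[0.4,-0.03,0.03,-0.06,0],[0.2,-0.1,0.06,-0.094,0],[0,-0.17,0.1,-0.094,0],[0,-0.25,0.15,-0.094,0],[0,-0.323,0.178,-0.094,0],[0,-0.323,0.178,-0.094,0],[0,-0.323,0.178,-0.094,0],[0,-0.323,0.178,-0.094,0]], "squeeze": 10}}

```text
time_s: 16.82
ee_pos: [611.0, 70.1, 152.7]
ee_rot: [-179.9, 1.0, -169.3]
force: [-0.4, -0.4, -0.1]
gripper_width: 66.8
```

```bash
python3 - <<'E'
from h import *
s=env.state();im=env.grab_frame("wrist");cv2.imwrite("pics/w10.png",im[:,:,::-1])
row(*w2(2.5,88),57.5,-169.2,s)
print(proj(cam("wrist",s),[[*w2(2,88),76.5],[*w2(2,73),76.5],[*w2(2,103),76.5]]))
E
```

```text
row [-0.0032 -0.0016  0.1905] -0.0018 at [611.   70.1 152.7] [-179.89    0.97 -169.28] w [-0.7 89. ] t 16.82 F [-0.4 -0.4 -0.1] g 66.8
[[317.75882444 213.17303482]
 [297.66612647 213.18421682]
 [337.856046   213.16310211]]
```

View pics/w10.png

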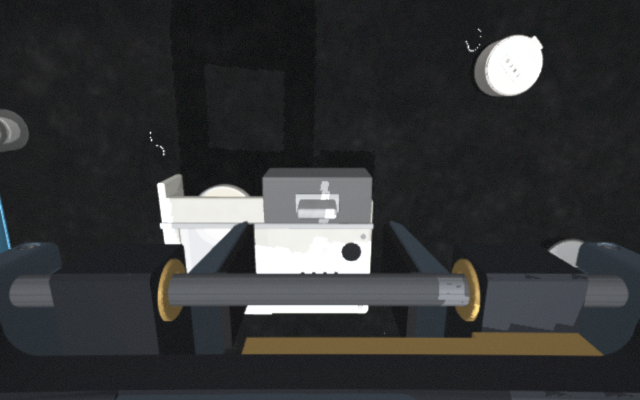

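The tab is at (298–338, 207), as predicted. Descend and pinch.

Call:
{"name": "arm_command", "arguments": {"targets": [[0.1,-0.003,-0.001,0.0,0],[0.1,-0.003,-0.001,0.06,0],[0.1,-0.003,-0.001,0.12,0],[0.1,-0.003,-0.001,0.17,0],[0.1,-0.003,-0.001,0.19,0],[0.1,-0.003,-0.001,0.19,0],[0.1,-0.003,-0.001,0.19,0],[0.1,-0.003,-0.001,0.19,0]]}}

```text
time_s: 17.53
ee_pos: [615.1, 69.3, 60.2]
ee_rot: [-179.9, 1.2, -169.4]
force: [0.2, -0.9, 0.5]
gripper_width: 82.1
```

Call:
{"name": "arm_command", "arguments": {"targets": [[0.75,0,0,0,0],[0.75,0,0,0,0],[0.75,0,0,0,0],[0.75,0,0,0,0],[0.75,0,0,0,0],[0.75,0,0,0,0],[0.75,0,0,0,0],[0.75,0,0,0,0]]}}

```text
time_s: 18.2
ee_pos: [615.1, 69.3, 60.2]
ee_rot: [-179.9, 1.2, -169.3]
force: [0.1, -0.5, -0.4]
gripper_width: 31.7
```

Call:
{"name": "arm_command", "arguments": {"targets": [[0.75,0,0,0,0],[0.75,0,0,0,0],[0.75,0,0,0,0],[0.75,0,0,0,0]]}}

```text
time_s: 18.53
ee_pos: [615.1, 69.3, 60.1]
ee_rot: [-179.9, 1.2, -169.3]
force: [-0.7, 0.1, -0.4]
gripper_width: 29.5
```

```bash
python3 - <<'E'
from h import *
row(*w2(2.5,2),57.5,-169.2)
E
```

```text
row [ 0.0011 -0.171   0.0056] -0.0033 at [615.1  69.3  60.1] [-179.87    1.19 -169.35] w [ 3.2 87.5] t 18.53 F [-0.7  0.1 -0.4] g 29.5
```

Call:
{"name": "arm_command", "arguments": {"targets": [[0.75,0,-0.03,0,0],[0.75,0,-0.06,0,0],[0.75,0,-0.09,0,0],[0.75,0.001,-0.12,0,0],[0.75,0.001,-0.145,0,0],[0.75,0.001,-0.16,0,0],[0.75,0.001,-0.165,0,0],[0.75,0.001,-0.165,0,0]]}}

```text
time_s: 19.2
ee_pos: [630.5, -13.4, 60.2]
ee_rot: [-179.8, 1.2, -169.4]
force: [3.8, -0.7, -3.9]
gripper_width: 29.9
```

```bash
python3 - <<'E'
from h import *
row(*w2(3,0),60,-169.2)
E
```

```text
row [-0.0002 -0.0067  0.0004] -0.0044 at [630.5 -13.4  60.2] [-179.79    1.25 -169.4 ] w [2.9 3.3] t 19.2 F [ 3.8 -0.7 -3.9] g 29.9
```

Call:
{"name": "arm_command", "arguments": {"targets": [[0.75,0,-0.003,0,0],[0.75,0,-0.005,0,0],[0.75,0,-0.007,0,0],[0.75,0,-0.007,0,0],[0.75,0,-0.007,0,0]]}}

```text
time_s: 19.62
ee_pos: [631.1, -16.4, 60.2]
ee_rot: [-179.8, 1.2, -169.4]
force: [1.9, 2.1, -2.6]
gripper_width: 29.8
```

Call:
{"name": "arm_command", "arguments": {"targets": [[0.75,0,-0.002,0,0],[0.75,0,-0.004,0,0],[0.75,0,-0.004,0,0],[0.75,0,-0.004,0,0]]}}

```text
time_s: 19.95
ee_pos: [631.3, -17.2, 60.2]
ee_rot: [-179.9, 1.2, -169.4]
force: [3.1, 5.6, -2.4]
gripper_width: 29.7
```

The force rose to 5.6 N and only 0.8 of 2 mm was travelled, so it is at the stop. Release and rise.

Call:
{"name": "arm_command", "arguments": {"targets": [[0.3,0,0.001,0,0],[0.3,0,0.001,0,0],[0.3,0,0.001,0,0],[0.3,0,0.001,0,0],[0.3,0,0.001,-0.05,0],[0.3,0,0.001,-0.12,0],[0.3,0,0,-0.2,0],[0.3,0,0,-0.2,0]]}}

```text
time_s: 20.62
ee_pos: [633.5, -18.2, 168.7]
ee_rot: [-179.7, 2.1, -169.4]
force: [0.6, -0.3, 1.1]
gripper_width: 63.8
```

Call:
{"name": "arm_command", "arguments": {"targets": [[0.3,0.1,0,-0.05,0],[0.3,0.2,0,-0.05,0],[0.3,0.3,0,-0.05,0],[0.3,0.4,0,-0.05,0],[0.3,0.4,0,-0.05,0],[0.3,0.4,0,-0.05,0],[0.3,0.4,0,-0.05,0]]}}

```text
time_s: 21.2
ee_pos: [434.6, -55.4, 186.9]
ee_rot: [-179.6, 2.1, -169.5]
force: [0.9, 1.0, -0.7]
gripper_width: 63.7
```

```bash
python3 - <<'E'
from h import *
s=env.state();row(*w2(0,0),60,-169.2,s)
for n in("side","top"):
    im=env.grab_frame(n);cv2.imwrite(f"pics/{n}11.png",im[:,:,::-1])
crop("pics/side11.png",300,180,110,82,7,"pics/s11z.png")
crop("pics/top11.png",265,125,100,75,8,"pics/t11z.png")
E
```

```text
row [-0.3853  0.0059  0.2683] -0.0058 at [434.6 -55.4 186.9] [-179.64    2.11 -169.46] w [-197.5   -1.2] t 21.2 F [ 0.9  1.  -0.7] g 63.7
```

View pics/s11z.png

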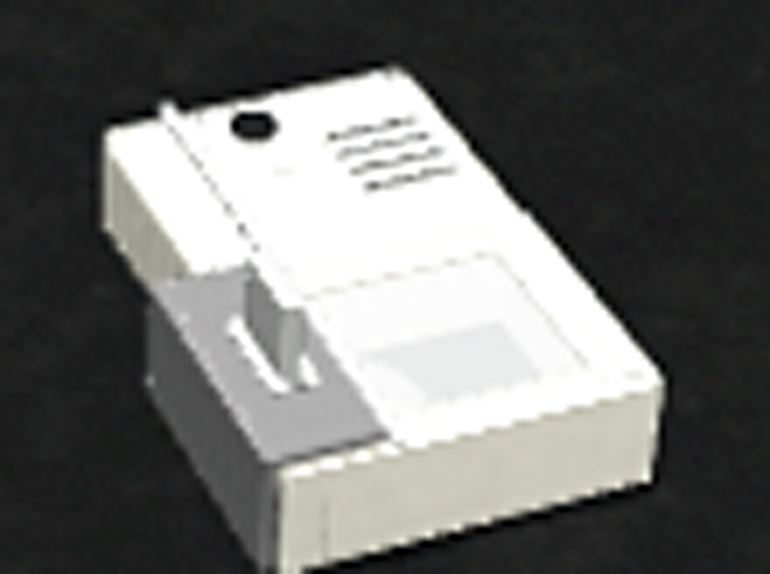

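View pics/t11z.png

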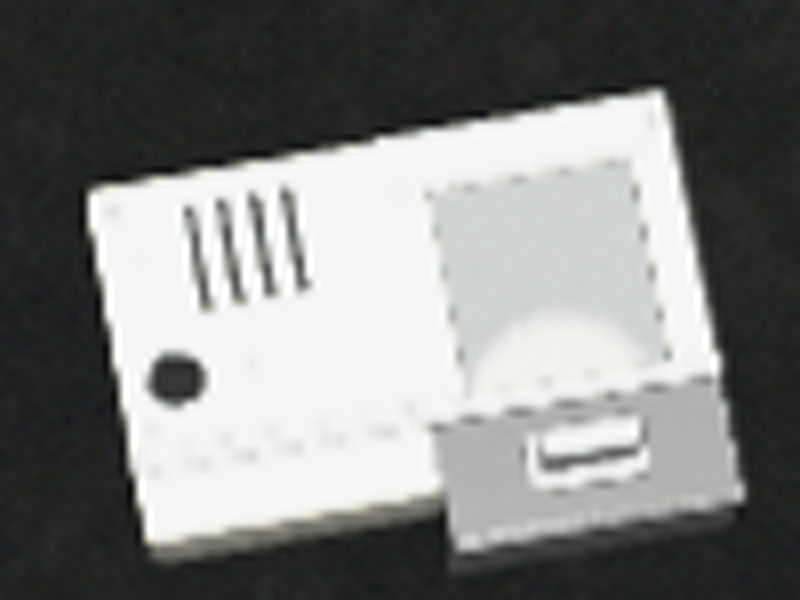

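View pics/side11.png

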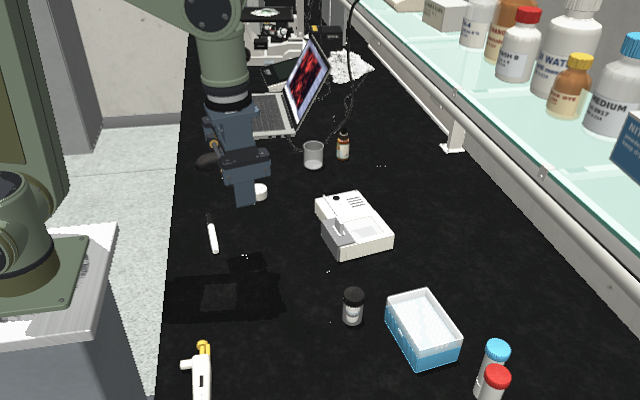

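Both views show the shutter against the cheek side, the dish visible through the window at (560,350), and the bystanders unmoved. The shutter reads about 1 mm. Hand in.

```bash
python3 - <<'E'
from workcell import env
print(env.job_done(), env.state()["time_s"])
E
```

```text
the job is handed in; nothing more can be done
the job is handed in; nothing more can be done
```

The job is handed in at about 21 s of robot time. The dish is in the warmer's bay and the shutter is closed in front of it; the hand-in reported no verdict.

**What I did:**
- I pinched the shutter tab and slid the shutter open from about 22 mm to about 88 mm.
- I gripped the dish lightly and slid it flat along the worktop to the front of the mouth. Then I pushed it in with both fingers, held about 16 mm apart.
- I pinched the tab again and pushed the shutter to its closed stop, where the force rose to about 6 N, then released it and moved clear.

**Last checks:**
- **Dish:** the side and top views before closing put it about 24–25 mm behind the roof's front edge, near the bay's middle line and flat. It still showed through the window after closing.
- **Shutter:** about 1 mm by my image estimate, consistent with the rise in force at the stop.
- **Bystanders:** the case and beaker stood at their starting pixels. The counter was partly hidden behind the gripper, but what showed was in place.
- **Robot:** it was clear of everything, with the tool about 190 mm above the worktop.

**Disagreements:**
- The wrist camera and the fixed cameras differed by about 2–3 mm on the warmer's sideways position, so I used a value in between.
- I misread the gripper's end plate as a low part of the fingers and gave the tool a half turn that was not needed. It did no harm.

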